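# Clamp a plaster mould: seat it, bring the foot to touch, add a quarter turn

## Robot

A 6-joint arm with a two-finger parallel gripper is mounted at the origin on the work surface. World frame = base frame: x ahead of the robot, y to its left, z up, the work surface at z = 0. Lengths are in mm, angles in rad, forces in N, time in s.
With the tool pointing down it reaches from about 350 to 775 mm from the base axis. Payload 7.3 kg.
Tool frame: the origin (TCP) lies at the very end of the fingers, on their centre line; the grasp point (between the pads) lies 19 mm behind it; z points along the fingers, y is the line along which they close (so a half turn about z gives the same grasp; the last joint's range is limited). The gripper opens to 92 mm and grips with 3 to 60 N. Pads are 19 mm wide; open, the fingers measure 130 mm over their backs; the gripper's body (75 mm by 190 mm) begins 47 mm behind the grasp point.
Start: joints at [-0.146, 0.342, 1.524, -0, 1.275, -0.146], TCP at [525.019, 0.019, 226.741] pointing down, gripper open.
Joint ranges: [-2.53, 2.53], [-0.77, 2.02], [0.04, 2.7], [-1, 4.14], [0.28, 2.66], [-3.11, 3.11]. Speed limits (rad/s): [2.57, 2.57, 3.14, 3.14, 3.14, 3.14].

## Interface

Orientations are given as [roll, pitch, yaw] about the fixed x, y, z axes, in that order (R = Rz(yaw) Ry(pitch) Rx(roll)).
In Python, from plant import bot gives the robot as it stands.
- The arm moves only by the tool jog_arm, never from a script. Its argument "targets" is a list of rows, each an object with "xyz": the shift along the tool's x, y, z as a fraction of full scale, a list of three; "spin": the turn about the tool's z as a fraction of full scale. In form: [{"xyz": [x, y, z], "spin": spin}, ...]. A call has exactly 10 rows; each row shifts and turns the commanded pose from where the row before left it, along the tool's axes as they then stand; what a row does not reach is not made up. Full scale, the value 1, is 80 mm for a shift and 0.1 rad for a turn. A row lasts 1/8 s, in which the tool goes at most 62.5 mm and 10.7 degrees, less where a joint would pass 70% of its speed; a pose out of reach is approached as far as the arm can. A call with a number of a shift or a turn outside -1 to 1 is refused whole. A call with a gripper value outside its range is refused whole. "gripper" is the opening in per cent of the stroke, from 0 (shut) to 100 (fully open), set as the call begins (left out, the last holds). The fingers move at their own pace and stop on an object; the grip force is fixed at half the most. Time passes only in rows, so rows that do not move let the fingers close, or fill a call up. It gives the time, the measured TCP pose, the force, the opening and the grip force at its end, in the units of the state.
- bot.get_obs(): the state, without advancing time (a new reading comes with each control period).
- bot.capture(name): name is "scene" or "side" or "wrist"; returns the picture (480x640x3 uint8, blue, green, red); there is no depth.
- bot.get_calibration(name): a dict with "vfov" (degrees; the focal length in pixels is half the picture's height over the tangent of half this angle, whatever the lens; pixels are square), "cx", "cy" (the principal point, pixels), "eye" and "rotation" of the camera in the world. Camera axes: x right, y down, z forward; pixel columns grow to the right and rows downward; lengths in mm; the calibration is good to about 2 mm. A picture is of the moment at which its call begins: read the wrist's pose just before it. get_calibration takes no time and is no camera call; for the wrist camera it gives the pose at the moment of the call.
- bot.close_job(): hands the job in; it is judged then, once.
The state is a dict: "time": time; "joint_positions": joint angles; "dq": joint speeds; "tau": joint torques, N m; "tool_pos": TCP position; "tcp_rot": TCP orientation; "contact_force": force on the tool from outside, world axes, zero at the start; "moment": the same for the moment, N m; "grip_width": finger opening in mm; "finger_force": force on a finger pad.
Only numpy, scipy, OpenCV 4.12 (cv2) and the standard library are available. Lean on these libraries where they do the work, as an engineer would, in place of code of your own. Each camera call takes 0.05 s, during which the arm holds its last target. There are 200 camera calls.

## Task

Slide the plaster mould along the clamp's bed, gently, until it is fully home against the stop at the back. Then turn the clamp's wing knob clockwise until the foot just touches the mould and from there add a quarter turn, no more, or the plaster cracks. Leave the mould clamped, let go of everything, and do not disturb the other things on the bench.

Things in the scene. Friction and masses are not known exactly. Their poses are not given: they have to be found in the camera images.
- clamp: C-shaped iron mould clamp bolted to a steel bed 330 x 110 x 12 mm. Origin on the screw's axis at bench level, z up, +x along the bed into the throat, towards the column. Bed from x = -220 to 110 mm. Side guides 26 mm high leave a channel 68 mm wide about y = 0 from x = -5 to 50 mm, flared from x = -31. Nose round the screw 34 mm across, 98 to 128 mm high; column x = 68 to 108.
- stop: Steel stop block at the back of the channel, part of the clamp, 66 mm wide, 34 mm tall; origin at the middle of the lower edge of the face that meets the mould (x = 50, z = 12 mm in the clamp's frame, same axes). Plaster driven against it with more than 45 N chips.
- mould: Two-part plaster mould, pale block 140 mm long (x), 62 wide (y), about 52 high, give or take 4.5 (hand cast), 0.4 to 0.75 kg, on the bed, x towards the stop. Origin: centre of its underside. Starts about 90 to 115 mm short of the stop, a little crooked. Home: origin 20 mm to the -x side of the screw axis; its outer 35 mm is then clear of nose and knob, to grip across its width or push.
- spindle: Clamp screw, steel rod 13 mm thick, going down 16 mm per clockwise turn of the knob on top. Carries a sprung foot, a 32 mm disc that does not turn, 1 to 12 mm above the mould at the start. Origin on the axis, 13 mm above the free foot's underside. At touch the foot pushes with 30 N at once, then about 8 N more per mm of screw travel (32 N more in a quarter turn).
- knob_grip (a point): Grip point of the clamp's wing knob, on the screw axis, 12 mm below the wing's top. Wing: upright dark steel bar 44 mm long (x), 12 thick (y), 36 tall, on a disc 34 mm across, its top 23 mm below this point. Comes down with the screw; clockwise from above tightens. Friction 0.22 N m when free; a step of about 0.075 N m at touch, then 0.05 N m more per rad. Stays where left.
- mug: Bystander: white glazed mug, 80 mm wide, 95 mm tall, standing on the banding wheel. Origin at the centre of its underside.
- bowl: Bystander: terracotta bowl, 130 mm wide, 55 mm tall. Origin at the centre of its underside.
- glaze_jar: Bystander: lidded blue jar, 64 mm wide, 85 mm tall. Origin at the centre of its underside.
- paddle: Bystander: wooden spatula lying flat, 200 mm long. Origin under its middle.
- stamp: Bystander: small turned wooden stamp standing on end near the clamp, 36 mm wide, 52 mm tall. Origin at the centre of its underside.
- cup: Bystander: small blue cup, 60 mm wide, 55 mm tall, standing near the clamp. Origin at the centre of its underside.
Mind the look-alikes: they are no part of the job. Of the things that look like the mould, the smallest one is meant.

How it is judged:
By the outcome, as a careful person would: the job done as asked, in the order asked, and still so for the second after the job is handed in, with the robot touching nothing.
It also fails if it takes over 72 s, if anything falls off the work surface, if the arm or the gripper's body presses on something with over 40 N, if the wrist force passes 120 N, or if a joint passes its speed limit or range.

## Working session

There is one attempt and no reset: what is moved stays moved. The work goes in short steps, Python scripts to look and compute and a tool call to move; the robot and the scene stay as the last step left them, time stands still between calls to the robot, and variables do not carry over. Pictures are saved under pics/ and viewed, at most 10 in all, crops included, and the job is handed in when it is done.

Besides the shell and the picture viewer there is one more tool, called after "Call:" as a command line: name --argument value ..., lists and objects as JSON in quotes. jog_arm: Moves the arm, as the interface text tells. Shift numbers are shares of 80 mm and turn numbers shares of 0.1 rad, none past 1 either way. Its arguments: {"type":"object","properties":{"targets":{"type":"array","items":{"type":"object","properties":{"xyz":{"type":"array","items":{"type":"number"}},"spin":{"type":"number"}}}},"gripper":{"type":"number"}},"required":["targets"]}

```bash
mkdir -p pics; python3 - <<'E'
from plant import bot
import cv2
for n in("scene","side"):
    c=bot.get_calibration(n);print(n,c)
    cv2.imwrite(f"pics/{n}0.png",bot.capture(n))
o=bot.get_obs();print(o)
E
```

```text
scene {'vfov': 47.93848356770491, 'cx': 315.17651356868765, 'cy': 240.90585293035608, 'eye': array([1128.74141648,  645.40034504, 1018.59810181]), 'rotation': array([-2.33033201,  0.00509197,  2.36865948])}
side {'vfov': 47.47253065221328, 'cx': 319.24402006149967, 'cy': 244.54081066103473, 'eye': array([  227.95909424, -1064.30387508,   847.97576883]), 'rotation': array([-2.16102841, -0.0202308 , -0.25830442])}
{'time': 0.1, 'joint_positions': array([-1.46001712e-01,  3.42683117e-01,  1.52488002e+00, -1.19409764e-05,
        1.27539150e+00, -1.46017563e-01]), 'dq': array([ 0.00170904, -0.00041717, -0.00156772,  0.00191409, -0.00037139,
        0.00173136]), 'tau': array([ 1.49919495e-03, -4.32001984e+01, -2.44694173e+01,  7.19219679e-02,
        5.25739230e-02, -9.79429342e-05]), 'tool_pos': array([5.24658222e+02, 6.79450730e-02, 2.26113323e+02]), 'tcp_rot': array([-3.14024351e+00, -1.86869421e-04,  1.57081554e+00]), 'contact_force': array([0.161527  , 0.29829424, 0.43243564]), 'moment': array([ 0.03335826,  0.00730364, -0.02131366]), 'finger_force': 0.0, 'grip_width': 91.95696637713408}
```

View pics/scene0.png

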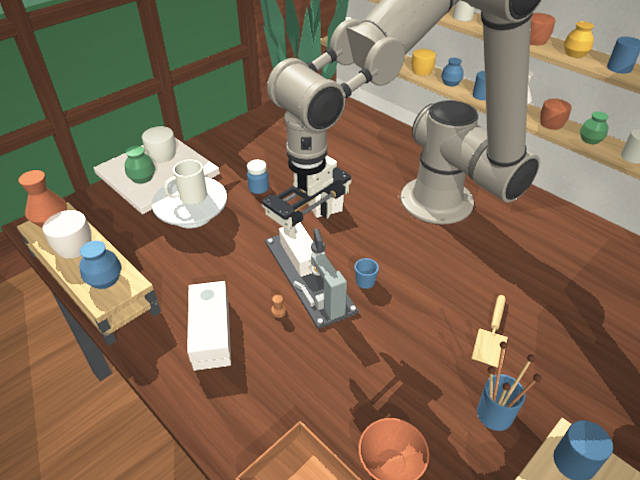

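View pics/side0.png

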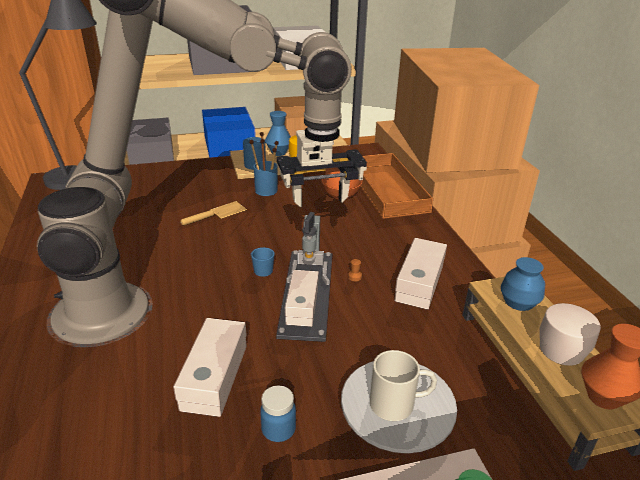

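The side view shows the clamp at about (307,280). The mould on its bed is at about (302,295), the stamp at (355,270) and the cup at (263,262). The scene view shows the bed running from (270,240) to (340,318). I'll enlarge both.

```bash
cat > h.py <<'E'
from plant import bot
import numpy as np,cv2
from scipy.spatial.transform import Rotation as R
def ray(c,u,v):
    f=240/np.tan(np.radians(c['vfov']/2)); rot=np.asarray(c['rotation'])
    M=rot if rot.shape==(3,3) else R.from_euler('xyz',rot).as_matrix()
    return np.asarray(c['eye']),M@np.array([(u-c['cx'])/f,(v-c['cy'])/f,1.])
def onz(c,u,v,z):
    e,d=ray(c,u,v); return (e+d*(z-e[2])/d[2])
def proj(c,p):
    f=240/np.tan(np.radians(c['vfov']/2)); M=R.from_euler('xyz',c['rotation']).as_matrix()
    q=M.T@(np.asarray(p)-c['eye']); return f*q[0]/q[2]+c['cx'],f*q[1]/q[2]+c['cy']
E
python3 - <<'E'
import cv2
a=cv2.imread('pics/side0.png')[205:345,230:380];b=cv2.imread('pics/scene0.png')[215:335,255:385]
a=cv2.resize(a,(400,373),interpolation=3);a=cv2.resize(cv2.imread('pics/side0.png')[205:345,245:345],(400,560),interpolation=3)
b=cv2.resize(cv2.imread('pics/scene0.png')[200:340,260:360],(400,560),interpolation=3)
cv2.imwrite('pics/c1.png',cv2.hconcat([a,b]))
E
```

```text
(no output)
```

View pics/c1.png

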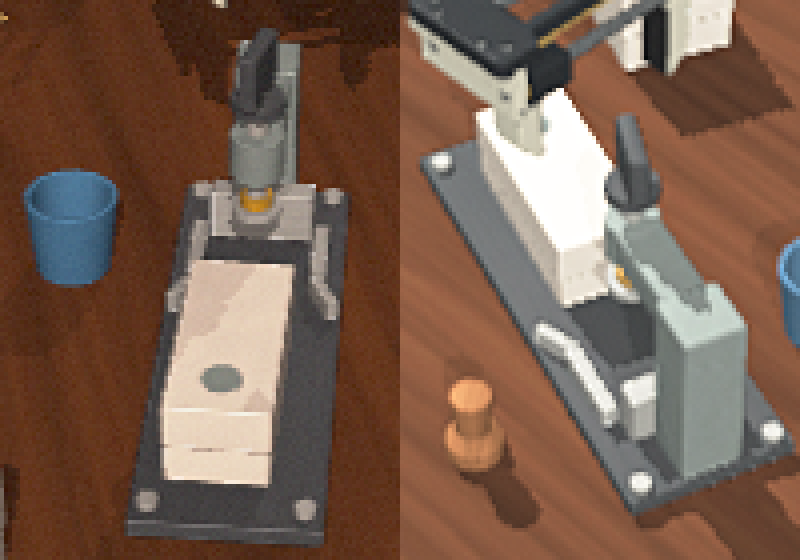

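The left crop (scale 4, offset 245,205) shows the bed corners at (128,522), (322,532), (349,192) and (193,184), with the mould in front of the throat. The right crop shows the wing knob at about (632,150).

```bash
python3 - <<'E'
from h import *
np.set_printoptions(precision=1,suppress=True)
S=bot.get_calibration('side');C=bot.get_calibration('scene')
s=lambda u,v,z:onz(S,245+u/4,205+v/4,z)
k=lambda u,v,z:onz(C,260+(u-400)/4,200+v/4,z)
b=np.array([s(128,522,12),s(322,532,12),s(349,192,12),s(193,184,12)])
print(b); print('scene',k(420,165,12),k(640,508,12),k(795,440,12))
x=(b[2]+b[3]-b[0]-b[1])[:2];yaw=np.arctan2(x[1],x[0]);L=np.hypot(*x)/2
c=b.mean(0)[:2]; d=x/np.hypot(*x); o=c+55*d
print('yaw',yaw,L,np.hypot(*(b[1]-b[0])[:2]),'origin',o)
m=np.array([s(162,408,64),s(272,413,64),s(294,265,64),s(194,262,64)]);print('mould',m,m.mean(0))
mx=(m[2]+m[3]-m[0]-m[1])[:2];print('myaw',np.arctan2(mx[1],mx[0]),np.hypot(*mx)/2, np.hypot(*(m[1]-m[0])[:2]))
n=np.array([-d[1],d[0]]);r=m.mean(0)[:2]-o;print('mould in clamp',r@d,r@n)
for z in(150,160,170,180,190):
  r=s(262,45,z)[:2]-o; q=k(625,118,z)[:2]-o;print(z,r@d,r@n,q@d,q@n)
print('stamp',k(475,465,0),'cup',s(73,280,0), k(785,330,0))
E
```

```text
[[ 380.8 -188.3   12. ]
 [ 482.5 -221.    12. ]
 [ 586.8   90.7   12. ]
 [ 486.7  123.7   12. ]]
scene [ 489.9 -211.5   12. ] [586.7  98.3  12. ] [485.3 127.2  12. ]
yaw 1.24555455120618 329.1145640859742 106.79454256524349 origin [501.8   3.4]
mould [[ 406.8 -158.6   64. ]
 [ 464.7 -176.8   64. ]
 [ 511.1  -47.9   64. ]
 [ 453.2  -31.1   64. ]] [ 459.  -103.6   64. ]
myaw 1.2234620858685303 136.31900681206187 60.60903711372628
mould in clamp -115.04472076526275 6.392076868147237
150 65.68924431903804 4.050513598816033 -52.36831304371883 22.485108916770127
160 48.99966100899667 2.821848489888422 -42.45498746151764 17.748342748088305
170 32.31007769895527 1.593183380960921 -32.54166187931656 13.011576579406446
180 15.620494388913905 0.36451827203331194 -22.628336297115403 8.27481041072473
190 -1.0690889211277128 -0.864146836894262 -12.715010714914214 3.5380442420429055
stamp [628.1  -0.    0. ] cup [391.9  52.    0. ] [416.2  56.5   0. ]
```

Call:
jog_arm --targets '[{"xyz": [-0.49,-0.27,0],"spin": 0},{"xyz": [-0.49,-0.27,0],"spin": 0},{"xyz": [-0.49,-0.27,0],"spin": 0},{"xyz": [-0.49,-0.27,0],"spin": 0},{"xyz": [0,0,0],"spin": 0.8},{"xyz": [0,0,0],"spin": 0.8},{"xyz": [0,0,0],"spin": 0.8},{"xyz": [0,0,0],"spin": 0.7},{"xyz": [0,0,0],"spin": 0},{"xyz": [0,0,0],"spin": 0}]' --gripper 100

```text
time: 1.35
tool_pos: [438.5, -156.7, 226.6]
tcp_rot: [-3.141, -0.0, 1.262]
contact_force: [0.7, -0.2, -0.1]
grip_width: 92.1
finger_force: 0.0
```

```bash
python3 - <<'E'
from h import *
o=bot.get_obs();print(o['joint_positions'],o['tool_pos'],o['tcp_rot'])
c=bot.get_calibration('wrist');print(c)
a=bot.capture('wrist');cv2.imwrite('pics/w1.png',a)
cv2.imwrite('pics/w1b.png',cv2.resize(a,(800,600)))
cv2.imwrite('pics/s1.png',bot.capture('scene'));cv2.imwrite('pics/d1.png',bot.capture('side'))
E
```

```text
[-5.08077996e-01  2.33750952e-01  1.67781358e+00  3.69005117e-05
  1.23035335e+00 -1.99447950e-01] [ 438.52396936 -156.72808469  226.55986356] [-3.14128076e+00 -9.85273356e-05  1.26215394e+00]
{'vfov': 66.7793758879884, 'cx': 320.5615934787671, 'cy': 240.92209594905816, 'eye': array([463.40552088, -81.4949015 , 385.0380505 ]), 'rotation': array([ 2.83909875e+00, -1.13516330e-04, -3.09184194e-01])}
```

View pics/w1b.png

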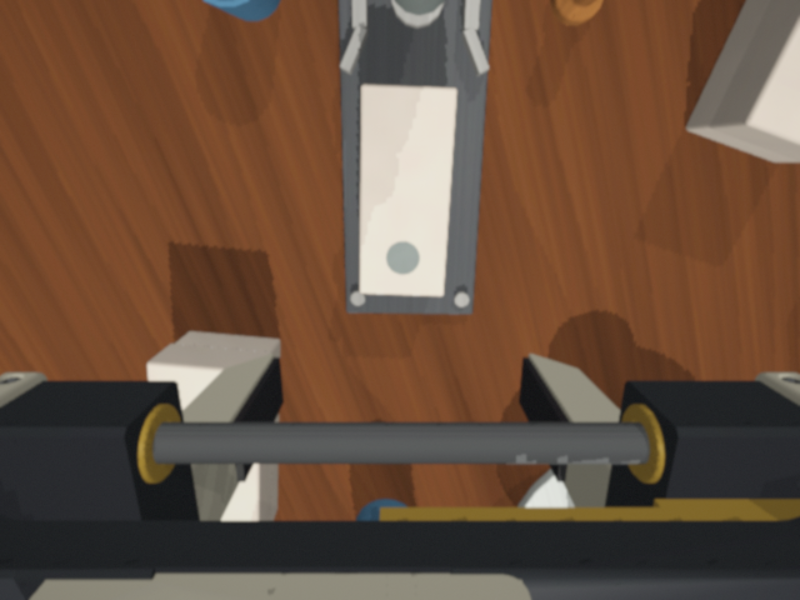

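The wrist picture (scaled by 1.25) shows the mould's top corners at (361,84), (458,88), (444,297) and (359,295). The bed's near corners are at (347,314) and (472,314). The guides flare at (350,60) and (480,60), and the foot disc is at about (417,10).

```bash
python3 - <<'E'
from h import *
np.set_printoptions(precision=1,suppress=True)
C=bot.get_calibration('wrist')
s=lambda u,v,z:onz(C,u/1.25,v/1.25,z)
b=np.array([s(347,314,12),s(472,314,12),s(490,30,12),s(341,30,12)]);print(b)
for e in ((0,3),(1,2)): 
  d=b[e[1]]-b[e[0]];print('edge yaw',np.arctan2(d[1],d[0]))
print('guide',s(345,70,38),s(483,72,38), s(354,30,38),s(470,30,38))
m=np.array([s(361,84,64),s(458,88,64),s(444,297,64),s(359,295,64)]);print(m,m.mean(0))
mx=(m[0]+m[1]-m[2]-m[3])[:2];print('myaw',np.arctan2(mx[1],mx[0]),np.hypot(*mx)/2,np.hypot(*(m[1]-m[0])[:2]),np.hypot(*(m[2]-m[3])[:2]))
E
```

```text
[[ 380.2 -189.4   12. ]
 [ 483.4 -222.4   12. ]
 [ 552.4  -16.3   12. ]
 [ 449.7   16.6   12. ]]
edge yaw 1.2457713173576068
edge yaw 1.2476378139408957
guide [444.9 -14.   38. ] [535.2 -44.2  38. ] [459.    7.1  38. ] [533.4 -16.7  38. ]
[[ 453.3  -29.9   64. ]
 [ 512.1  -51.1   64. ]
 [ 464.4 -183.7   64. ]
 [ 405.3 -163.1   64. ]] [ 458.8 -107.    64. ]
myaw 1.2248650901597502 141.2889802317312 62.53627387565713 62.62499167206558
```

Call:
jog_arm --targets '[{"xyz": [0,0,0],"spin": 0.37},{"xyz": [-0.041,0.029,0.4],"spin": 0},{"xyz": [0,0,0.5],"spin": 0},{"xyz": [0,0,0.5],"spin": 0},{"xyz": [0,0,0.5],"spin": 0},{"xyz": [0,0,0.4],"spin": 0},{"xyz": [0,0,0.2],"spin": 0},{"xyz": [0,0,0.05],"spin": 0},{"xyz": [0,0,0],"spin": 0},{"xyz": [0,0,0],"spin": 0}]' --gripper 100

```text
time: 2.75
tool_pos: [440.2, -160.9, 23.5]
tcp_rot: [3.14, 0.0, 1.224]
contact_force: [0.3, 0.3, 0.3]
grip_width: 91.8
finger_force: 0.0
```

Call:
jog_arm --targets '[{"xyz": [0,0,0],"spin": 0},{"xyz": [0,0,0],"spin": 0},{"xyz": [0,0,0],"spin": 0},{"xyz": [0,0,0],"spin": 0},{"xyz": [0,0,0],"spin": 0},{"xyz": [0,0,0],"spin": 0},{"xyz": [0,0,0],"spin": 0},{"xyz": [0,0,0],"spin": 0},{"xyz": [0,0,0],"spin": 0},{"xyz": [0,0,0],"spin": 0}]' --gripper 0

```text
time: 4.0
tool_pos: [439.2, -160.5, 22.8]
tcp_rot: [-3.141, 0.0, 1.224]
contact_force: [-4.3, 0.1, 4.3]
grip_width: 62.3
finger_force: 30.0
```

Call:
jog_arm --targets '[{"xyz": [0,0,0],"spin": -0.12},{"xyz": [0,0,0],"spin": -0.11},{"xyz": [0,0.03,0],"spin": 0},{"xyz": [0,0.03,0],"spin": 0},{"xyz": [0.03,0.028,0],"spin": 0},{"xyz": [0.06,0,0],"spin": 0},{"xyz": [0.06,0,0],"spin": 0},{"xyz": [0.06,0,0],"spin": 0},{"xyz": [0.06,0,0],"spin": 0},{"xyz": [0.03,0,0],"spin": 0}]'

```text
time: 5.25
tool_pos: [454.6, -140.7, 22.9]
tcp_rot: [3.14, 0.001, 1.247]
contact_force: [-2.3, -5.5, 1.6]
grip_width: 61.7
finger_force: 30.0
```

```bash
python3 - <<'E'
from h import *
o=bot.get_obs();print(o['tool_pos'],o['tcp_rot'],o['contact_force'],o['moment'])
a=bot.capture('wrist');cv2.imwrite('pics/w2.png',a);print(bot.get_calibration('wrist'))
cv2.imwrite('pics/w2b.png',cv2.resize(a[0:300,200:480],(560,600),interpolation=3))
E
```

```text
[ 454.60571068 -140.65138207   22.856867  ] [3.14016502e+00 7.46012601e-04 1.24736899e+00] [-2.25635234 -5.53696892  1.61619232] [-0.59871294  0.42997826  0.10159515]
{'vfov': 66.7793758879884, 'cx': 320.5615934787671, 'cy': 240.92209594905816, 'eye': array([480.44407235, -65.3943872 , 181.27009626]), 'rotation': array([ 2.83850906e+00, -1.81047124e-03, -3.24138930e-01])}
```

View pics/w2b.png

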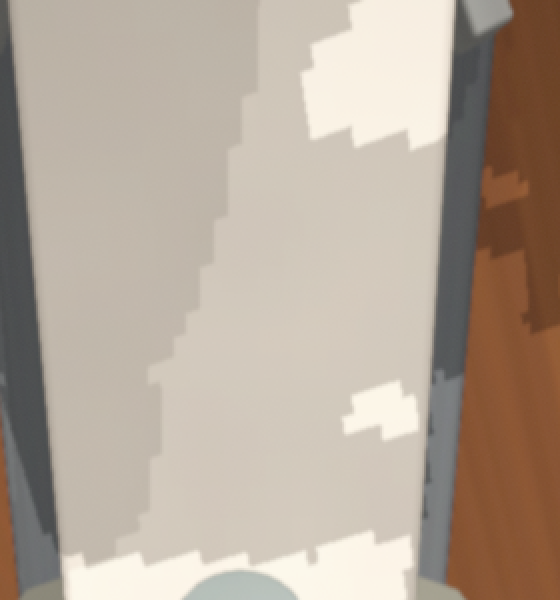

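The mould's left edge runs (10,0) to (62,560) and its right edge (455,0) to (412,560). The bed's right edge runs (494,40) to (450,560), and its left edge is at about (8,450) to (20,590).

```bash
python3 - <<'E'
from h import *
np.set_printoptions(precision=1,suppress=True)
C=bot.get_calibration('wrist')
s=lambda u,v,z:onz(C,200+u/2,v/2,z)[:2]
d=np.array([np.cos(1.247),np.sin(1.247)]);n=np.array([-d[1],d[0]]);o=np.array([501.8,3.])
for l,u,v,z in [('ml',10,0,64),('ml',62,560,64),('mr',455,0,64),('mr',412,560,64),('br',494,40,12),('br',450,560,12),('bl',8,450,12),('bl',20,590,12)]:
  r=s(u,v,z)-o;print(l,r@d,r@n)
r=bot.get_obs()['tool_pos'][:2]-o;print('tcp',r@d,r@n)
E
```

```text
ml -37.73645870454802 30.55549596161967
ml -122.5684504464096 29.54687965409246
mr -37.725209822152365 -31.65177406443316
mr -122.63746407767937 -31.55524584691563
br -29.799481429312742 -53.627797273434666
br -145.26384375098957 -54.461422770329385
bl -116.50697390159516 54.16892871644229
bl -153.44223355618996 54.64734024315527
tcp -150.96120164003554 -0.9124676923453904
```

Call:
jog_arm --targets '[{"xyz": [0.04,-0.009,0],"spin": 0},{"xyz": [0.08,0,0],"spin": 0},{"xyz": [0.08,0,0],"spin": 0},{"xyz": [0.08,0,0],"spin": 0},{"xyz": [0.08,0,0],"spin": 0},{"xyz": [0.08,0,0],"spin": 0},{"xyz": [0.08,0,0],"spin": 0},{"xyz": [0.08,0,0],"spin": 0},{"xyz": [0.08,0,0],"spin": 0},{"xyz": [0.04,0,0],"spin": 0}]'

```text
time: 6.55
tool_pos: [471.7, -85.4, 22.8]
tcp_rot: [3.141, 0.0, 1.247]
contact_force: [-1.3, -7.3, 3.4]
grip_width: 61.8
finger_force: 30.0
```

Call:
jog_arm --targets '[{"xyz": [0.01,0,0],"spin": 0},{"xyz": [0.01,0,0],"spin": 0},{"xyz": [0.01,0,0],"spin": 0},{"xyz": [0.01,0,0],"spin": 0},{"xyz": [0.01,0,0],"spin": 0},{"xyz": [0.01,0,0],"spin": 0},{"xyz": [0.01,0,0],"spin": 0},{"xyz": [0.01,0,0],"spin": 0},{"xyz": [0,0,0],"spin": 0},{"xyz": [0,0,0],"spin": 0}]'

```text
time: 7.8
tool_pos: [473.7, -79.5, 22.8]
tcp_rot: [3.141, 0.0, 1.247]
contact_force: [-1.0, -4.2, 3.2]
grip_width: 62.1
finger_force: 30.0
```

Call:
jog_arm --targets '[{"xyz": [0.01,0,0],"spin": 0},{"xyz": [0.01,0,0],"spin": 0},{"xyz": [0.01,0,0],"spin": 0},{"xyz": [0.01,0,0],"spin": 0},{"xyz": [0.01,0,0],"spin": 0},{"xyz": [0.01,0,0],"spin": 0},{"xyz": [0.01,0,0],"spin": 0},{"xyz": [0.01,0,0],"spin": 0},{"xyz": [0,0,0],"spin": 0},{"xyz": [0,0,0],"spin": 0}]'

```text
time: 9.05
tool_pos: [475.6, -73.4, 22.8]
tcp_rot: [3.142, 0.0, 1.247]
contact_force: [-1.3, -5.2, 3.9]
grip_width: 61.7
finger_force: 30.0
```

Call:
jog_arm --targets '[{"xyz": [0.008,0,0],"spin": 0},{"xyz": [0.008,0,0],"spin": 0},{"xyz": [0.008,0,0],"spin": 0},{"xyz": [0,0,0],"spin": 0},{"xyz": [0,0,0],"spin": 0},{"xyz": [0,0,0],"spin": 0},{"xyz": [0,0,0],"spin": 0},{"xyz": [0,0,0],"spin": 0},{"xyz": [0,0,0],"spin": 0},{"xyz": [0,0,0],"spin": 0}]'

```text
time: 10.3
tool_pos: [476.3, -71.7, 22.8]
tcp_rot: [3.142, 0.0, 1.247]
contact_force: [-2.1, -5.2, 3.6]
grip_width: 61.7
finger_force: 30.0
```

Call:
jog_arm --targets '[{"xyz": [0.005,0,0],"spin": 0},{"xyz": [0,0,0],"spin": 0},{"xyz": [0.005,0,0],"spin": 0},{"xyz": [0,0,0],"spin": 0},{"xyz": [0.005,0,0],"spin": 0},{"xyz": [0,0,0],"spin": 0},{"xyz": [0,0,0],"spin": 0},{"xyz": [0,0,0],"spin": 0},{"xyz": [0,0,0],"spin": 0},{"xyz": [0,0,0],"spin": 0}]'

```text
time: 11.55
tool_pos: [476.5, -71.1, 22.8]
tcp_rot: [-3.142, 0.001, 1.247]
contact_force: [-2.8, -8.0, 4.0]
grip_width: 61.9
finger_force: 30.0
```

Call:
jog_arm --targets '[{"xyz": [0.005,0,0],"spin": 0},{"xyz": [0,0,0],"spin": 0},{"xyz": [0.005,0,0],"spin": 0},{"xyz": [0,0,0],"spin": 0},{"xyz": [0.005,0,0],"spin": 0},{"xyz": [0,0,0],"spin": 0},{"xyz": [0,0,0],"spin": 0},{"xyz": [0,0,0],"spin": 0},{"xyz": [0,0,0],"spin": 0},{"xyz": [0,0,0],"spin": 0}]'

```text
time: 12.8
tool_pos: [476.5, -71.0, 22.8]
tcp_rot: [-3.141, 0.002, 1.247]
contact_force: [-5.2, -16.1, 4.0]
grip_width: 61.7
finger_force: 29.9
```

Call:
jog_arm --targets '[{"xyz": [-0.015,0,0],"spin": 0},{"xyz": [0,0,0],"spin": 0},{"xyz": [0,0,0],"spin": 0},{"xyz": [0,0,0],"spin": 0},{"xyz": [0,0,0],"spin": 0},{"xyz": [0,0,0],"spin": 0},{"xyz": [-0.1,0,0],"spin": 0},{"xyz": [-0.15,0,0],"spin": 0},{"xyz": [-0.15,0,0],"spin": 0},{"xyz": [0,0,0],"spin": 0}]' --gripper 100

```text
time: 14.05
tool_pos: [466.2, -101.7, 22.8]
tcp_rot: [3.142, 0.0, 1.245]
contact_force: [0.6, 0.2, -0.2]
grip_width: 91.4
finger_force: 0.0
```

```bash
python3 - <<'E'
from h import *
o=bot.get_obs();print(o['tool_pos'],o['tcp_rot'],o['contact_force'],o['moment'],o['joint_positions'])
a=bot.capture('wrist');cv2.imwrite('pics/w3.png',a)
b=bot.capture('side');s=bot.capture('scene');cv2.imwrite('pics/d3.png',b);cv2.imwrite('pics/s3.png',s)
cv2.imwrite('pics/w3b.png',cv2.hconcat([cv2.resize(a[0:300,200:480],(400,429),interpolation=3),cv2.resize(b[205:312,270:370],(400,429),interpolation=3)]))
E
```

```text
[ 466.24610743 -101.66434996   22.75950136] [3.14152097e+00 1.67712774e-05 1.24491662e+00] [ 0.56628426  0.20501526 -0.22266628] [-0.0202389   0.00892425  0.04063945] [-3.75471515e-01  5.34741078e-01  1.89407588e+00 -2.01831781e-05
  7.12703272e-01 -4.95765379e-02]
```

View pics/w3b.png

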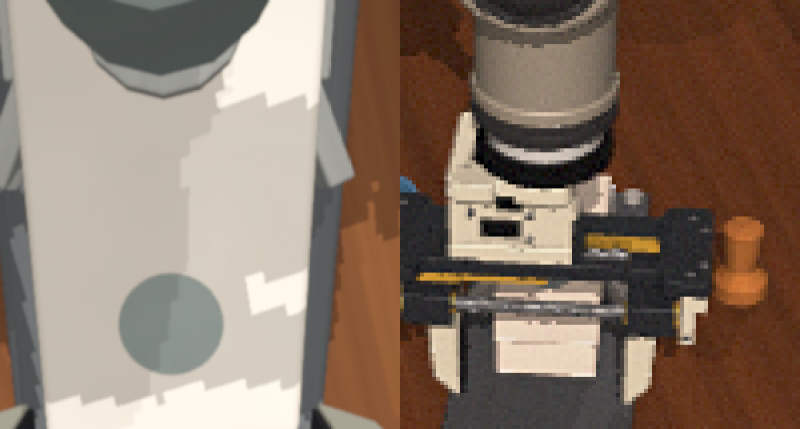

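The mould looks centred and straight between the guides, with the dark disc at (170,323) in the left crop and the foot above at (160,80). I'll close the fingers and nudge the end face to square it against the stop.

Call:
jog_arm --targets '[{"xyz": [0,0,0],"spin": 0},{"xyz": [0,0,0],"spin": 0},{"xyz": [0,0,0],"spin": 0},{"xyz": [0,0,0],"spin": 0},{"xyz": [0,0,0],"spin": 0},{"xyz": [0,0,0],"spin": 0},{"xyz": [0,0,0],"spin": 0},{"xyz": [0.02,0,0],"spin": 0},{"xyz": [0.03,0,0],"spin": 0},{"xyz": [0.03,0,0],"spin": 0}]' --gripper 0

```text
time: 15.45
tool_pos: [468.7, -94.3, 22.8]
tcp_rot: [3.141, -0.0, 1.247]
contact_force: [0.9, 0.3, 0.4]
grip_width: 0.9
finger_force: 0.0
```

Call:
jog_arm --targets '[{"xyz": [0.01,0,0],"spin": 0},{"xyz": [0.01,0,0],"spin": 0},{"xyz": [0.01,0,0],"spin": 0},{"xyz": [0.01,0,0],"spin": 0},{"xyz": [0.005,0,0],"spin": 0},{"xyz": [0.005,0,0],"spin": 0},{"xyz": [0,0,0],"spin": 0},{"xyz": [0,0,0],"spin": 0},{"xyz": [0,0,0],"spin": 0},{"xyz": [0,0,0],"spin": 0}]'

```text
time: 16.7
tool_pos: [469.6, -91.3, 22.8]
tcp_rot: [-3.142, 0.001, 1.247]
contact_force: [-2.0, -5.4, -0.3]
grip_width: 0.7
finger_force: 2.6
```

Call:
jog_arm --targets '[{"xyz": [0.01,0,0],"spin": 0},{"xyz": [0,0,0],"spin": 0},{"xyz": [0.01,0,0],"spin": 0},{"xyz": [0,0,0],"spin": 0},{"xyz": [0,0,0],"spin": 0},{"xyz": [0,0,0],"spin": 0},{"xyz": [0,0,0],"spin": 0},{"xyz": [0,0,0],"spin": 0},{"xyz": [0,0,0],"spin": 0},{"xyz": [0,0,0],"spin": 0}]'

```text
time: 17.95
tool_pos: [469.4, -91.0, 22.7]
tcp_rot: [-3.141, 0.003, 1.248]
contact_force: [-6.8, -13.0, 2.6]
grip_width: 0.6
finger_force: 7.3
```

Call:
jog_arm --targets '[{"xyz": [-0.02,0,0],"spin": 0},{"xyz": [-0.28,0,0],"spin": 0},{"xyz": [0,0,-0.4],"spin": 0},{"xyz": [0,0,-0.6],"spin": 0},{"xyz": [0,0,-0.6],"spin": 0},{"xyz": [0,0,-0.6],"spin": 0},{"xyz": [0,0,-0.5],"spin": 0},{"xyz": [0.5,0,0],"spin": 0},{"xyz": [0.5,0,0],"spin": 0},{"xyz": [0,0,0],"spin": 0}]'

```text
time: 19.2
tool_pos: [488.5, -33.9, 238.7]
tcp_rot: [3.142, -0.001, 1.25]
contact_force: [-0.5, -0.0, 0.4]
grip_width: 0.3
finger_force: 0.0
```

```bash
python3 - <<'E'
from h import *
o=bot.get_obs();print(o['tool_pos'],o['tcp_rot'],o['joint_positions'])
print(bot.get_calibration('wrist'))
a=bot.capture('wrist');cv2.imwrite('pics/w4.png',a)
b=bot.capture('side');cv2.imwrite('pics/d4.png',b)
cv2.imwrite('pics/w4b.png',cv2.hconcat([cv2.resize(a[0:400,120:520],(500,500)),cv2.resize(b[205:330,282:357],(300,500),interpolation=3)]))
E
```

```text
[488.49678594 -33.88251792 238.72882008] [ 3.14151791e+00 -9.55923791e-04  1.25019269e+00] [-2.26534515e-01  2.67208236e-01  1.59707308e+00  9.86922915e-04
  1.27714727e+00  9.37835688e-02]
{'vfov': 66.7793758879884, 'cx': 320.5615934787671, 'cy': 240.92209594905816, 'eye': array([514.21519453,  40.92815184, 397.26218686]), 'rotation': array([ 2.83997903e+00, -5.04570887e-04, -3.21170929e-01])}
```

View pics/w4b.png

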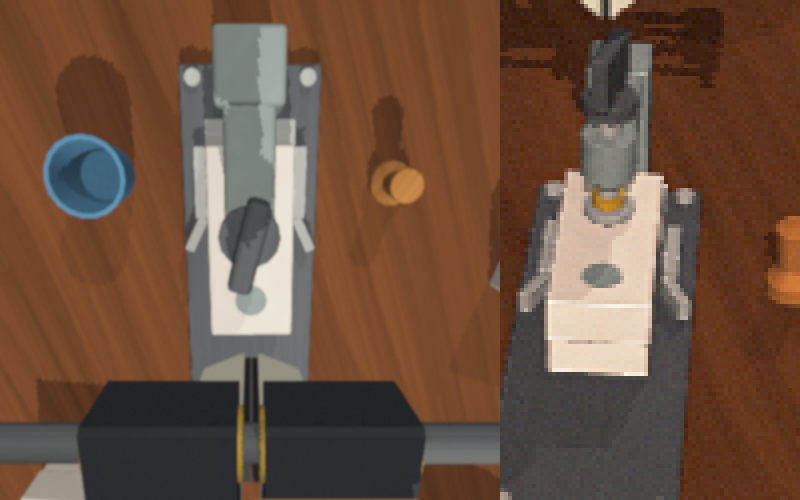

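The mould's far edge now meets the stop (left crop, v≈147). The wing knob lies from (257,202) to (240,290), tilted from the clamp's x axis. I'll enlarge the knob and foot once.

```bash
python3 - <<'E'
import cv2
a=cv2.imread('pics/w4.png')[150:250,280:360];b=cv2.imread('pics/d4.png')[207:267,295:335]
cv2.imwrite('pics/c4.png',cv2.hconcat([cv2.resize(a,(400,500),interpolation=2),cv2.resize(b,(333,500),interpolation=2)]))
E
```

```text
(no output)
```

View pics/c4.png

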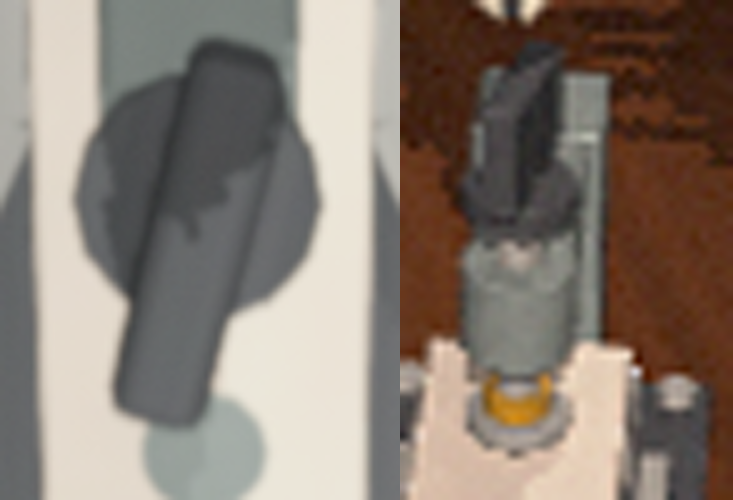

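```bash
python3 - <<'E'
from h import *
C=bot.get_calibration('wrist');S=bot.get_calibration('side')
s=lambda u,v,z:onz(C,280+u/5,150+v/5,z)[:2]
d=np.array([np.cos(1.247),np.sin(1.247)]);n=np.array([-d[1],d[0]]);o=np.array([501.8,3.])
for z in range(165,200,5):
  a,b=s(237,42,z),s(160,420,z);w=a-b;c=(a+b)/2-o
  e=s(198,192,z-35)-o;W=np.hypot(*(s(322,200,z-35)-s(75,200,z-35)))
  print(z,'len',np.hypot(*w),'yaw',np.arctan2(w[1],w[0]),'c',c@d,c@n,'disc',e@d,e@n,W)
# side: foot underside front & mould
q=lambda u,v,z:onz(S,295+(u-400)/8.33,207+v/8.33,z)[:2]-o
for z in(64,66,68,70,72,75,80):
  r=q(519,425,z);l=q(568,415,z)-q(468,415,z);print(z,'foot ctr',r@d,r@n,'w',np.hypot(*l))
for z in(60,62,64,66,68):
  a=onz(S,282+48/4,205+302/4,z)[:2]-o;b=onz(S,282+150/4,205+305/4,z)[:2]-o;print(z,'near top edge x',a@d,b@d)
for x,y,z in[(0,0,160),(0,0,185)]:print(proj(S,[*(o+x*d+y*n),z]))
E
```

```text
165 len 50.08088560584425 yaw 1.0475564144502312 c -5.120208061603571 0.5391963232886415 disc -4.956400366943881 0.5323116213380916 36.36284046707944
170 len 49.00161737752389 yaw 1.0475564144502298 c -4.191166365361187 0.5250093631339712 disc -4.152204570871107 0.5201132040805477 35.681921950070496
175 len 47.92234914920349 yaw 1.0475564144502305 c -3.2621246691188355 0.5108224029794097 disc -3.3480087747983402 0.5079147868230016 35.001003433061655
180 len 46.84308092088308 yaw 1.0475564144502312 c -2.3330829728764706 0.4966354428247929 disc -2.5438129787255663 0.4957163695654577 34.32008491605272
185 len 45.763812692562695 yaw 1.0475564144502307 c -1.4040412766341177 0.48244848267023205 disc -1.7396171826527929 0.48351795230791383 33.63916639904388
190 len 44.68454446424229 yaw 1.0475564144502314 c -0.4749995803917531 0.468261522515615 disc -0.935421386580019 0.47131953505036994 32.95824788203495
195 len 43.60527623592194 yaw 1.0475564144502298 c 0.4540421158506147 0.45407456236099913 disc -0.13122559050724533 0.4591211177928261 32.277329365026105
64 foot ctr 7.603649470722467 1.54
[... 172 characters left out ...]
65
70 foot ctr -0.8652740478859531 0.9182217097841372 w 29.73247618526779
72 foot ctr -3.688248554088556 0.710273195424051 w 29.65604070391604
75 foot ctr -7.922710313392766 0.39835042388375924 w 29.541387481888307
80 foot ctr -14.98014657889976 -0.12152086201679915 w 29.35029877850866
60 near top edge x -81.69012253828679 -79.06226255017916
62 near top edge x -84.27212587563625 -81.65093578803081
64 near top edge x -86.85412921298581 -84.23960902588246
66 near top edge x -89.43613255033526 -86.82828226373432
68 near top edge x -92.01813588768485 -89.41695550158593
(np.float64(310.08117938067755), np.float64(226.92111924526142))
(np.float64(310.1968617435414), np.float64(217.90481267949352))
```

Call:
jog_arm --targets '[{"xyz": [0.481,0.007,0],"spin": 0},{"xyz": [0,0,0],"spin": -1},{"xyz": [0,0,0],"spin": -1},{"xyz": [0,0,0],"spin": -1},{"xyz": [0,0,0],"spin": -1},{"xyz": [0,0,0],"spin": -1},{"xyz": [0,0,0],"spin": -1},{"xyz": [0,0,0],"spin": -1},{"xyz": [0,0,0],"spin": -1},{"xyz": [0,0,0],"spin": -1}]' --gripper 50

```text
time: 20.55
tool_pos: [500.7, -1.0, 238.6]
tcp_rot: [-3.141, -0.0, 2.148]
contact_force: [0.6, -0.6, -0.3]
grip_width: 46.0
finger_force: 0.0
```

Call:
jog_arm --targets '[{"xyz": [0,0,0],"spin": -1},{"xyz": [0,0,0],"spin": -1},{"xyz": [0,0,0],"spin": -1},{"xyz": [0,0,0],"spin": -1},{"xyz": [0,0,0],"spin": -1},{"xyz": [0,0,0],"spin": -1},{"xyz": [0,0,0],"spin": -1},{"xyz": [0,0,0],"spin": -1},{"xyz": [0,0,0],"spin": -1},{"xyz": [0,0,0],"spin": -1}]'

```text
time: 21.8
tool_pos: [500.7, -1.0, 238.6]
tcp_rot: [-3.141, -0.0, -3.135]
contact_force: [0.0, 1.0, -0.5]
grip_width: 45.6
finger_force: 0.0
```

Call:
jog_arm --targets '[{"xyz": [0,0,0],"spin": -1},{"xyz": [0,0,0],"spin": -1},{"xyz": [0,0,0],"spin": -1},{"xyz": [0,0,0],"spin": -1},{"xyz": [0,0,0],"spin": -1},{"xyz": [0,0,0],"spin": -1},{"xyz": [0,0,0],"spin": -1},{"xyz": [0,0,0],"spin": -1},{"xyz": [0,0,0],"spin": -1},{"xyz": [0,0,0],"spin": -1}]'

```text
time: 23.05
tool_pos: [500.7, -1.0, 238.6]
tcp_rot: [3.141, -0.0, -2.135]
contact_force: [1.0, 0.4, 0.1]
grip_width: 46.1
finger_force: 0.0
```

Call:
jog_arm --targets '[{"xyz": [0,0,0],"spin": -0.41},{"xyz": [-0.041,0.0165,0],"spin": 0},{"xyz": [0,0,0.2],"spin": 0},{"xyz": [0,0,0.3],"spin": 0},{"xyz": [0,0,0.3],"spin": 0},{"xyz": [0,0,0.1],"spin": 0},{"xyz": [0,0,0.07],"spin": 0},{"xyz": [0,0,0],"spin": 0},{"xyz": [0,0,0],"spin": 0},{"xyz": [0,0,0],"spin": 0}]'

```text
time: 24.3
tool_pos: [501.8, 3.7, 161.7]
tcp_rot: [-3.141, 0.0, -2.095]
contact_force: [0.0, -0.3, -0.9]
grip_width: 45.6
finger_force: 0.0
```

Call:
jog_arm --targets '[{"xyz": [0,0,0],"spin": 0},{"xyz": [0,0,0],"spin": 0},{"xyz": [0,0,0],"spin": 0},{"xyz": [0,0,0],"spin": 0},{"xyz": [0,0,0],"spin": 0},{"xyz": [0,0,0],"spin": 0},{"xyz": [0,0,0],"spin": 0},{"xyz": [0,0,0],"spin": 0},{"xyz": [0,0,0],"spin": 0},{"xyz": [0,0,0],"spin": 0}]' --gripper 0

```text
time: 25.55
tool_pos: [500.2, 4.4, 161.1]
tcp_rot: [3.139, -0.0, -2.096]
contact_force: [-5.7, 2.8, 3.8]
grip_width: 11.7
finger_force: 29.6
```

```bash
python3 - <<'E'
from h import *
o=bot.get_obs();print(o)
E
```

```text
{'time': 25.55, 'joint_positions': array([-1.45132485e-01,  3.63817423e-01,  1.68774965e+00,  1.00852529e-03,
        1.09287963e+00, -2.76218981e+00]), 'dq': array([-4.22950171e-04, -7.69353797e-04, -9.14149726e-04,  1.19427710e-03,
       -9.47951026e-05,  1.81504203e-03]), 'tau': array([ -1.1397038 , -40.15838385, -23.41954887,  -0.70839085,
        -1.53620671,  -0.22697029]), 'tool_pos': array([500.17812419,   4.39351712, 161.10767945]), 'tcp_rot': array([ 3.13861019e+00, -2.26509963e-04, -2.09579644e+00]), 'contact_force': array([-5.66673935,  2.76170882,  3.83277425]), 'moment': array([ 0.59434877,  0.76422445, -0.19424349]), 'finger_force': 29.62730973958969, 'grip_width': 11.743316248175276}
```

Call:
jog_arm --targets '[{"xyz": [0,0.019,0],"spin": 0},{"xyz": [0,0,0],"spin": 0},{"xyz": [0,0,0.0013],"spin": 0.4},{"xyz": [0,0,0.0013],"spin": 0.4},{"xyz": [0,0,0.0013],"spin": 0.4},{"xyz": [0,0,0.0013],"spin": 0.4},{"xyz": [0,0,0.0013],"spin": 0.4},{"xyz": [0,0,0.0013],"spin": 0.4},{"xyz": [0,0,0.0013],"spin": 0.4},{"xyz": [0,0,0.0013],"spin": 0.4}]'

```text
time: 26.8
tool_pos: [499.9, 4.6, 160.4]
tcp_rot: [3.141, -0.0, -2.416]
contact_force: [-2.6, 2.2, 3.0]
grip_width: 12.0
finger_force: 30.0
```

```bash
cat >> h.py <<'E'
def st():
    o=bot.get_obs();y=o['tcp_rot'][2]
    print('t%.2f q6 %.4f turned %.3f tau6 %.3f M %s F %s pos %s'%(o['time'],o['joint_positions'][5],(-2.0958-y)%(2*np.pi),o['tau'][5],o['moment'].round(3),o['contact_force'].round(1),o['tool_pos'].round(2)))
E
python3 -c "
from h import *
st()"
```

```text
t26.80 q6 -2.4407 turned 0.320 tau6 -0.212 M [0.451 0.462 0.201] F [-2.6  2.2  3. ] pos [499.88   4.61 160.41]
```

Call:
jog_arm --targets '[{"xyz": [0,0,0.001],"spin": 0.3},{"xyz": [0,0,0.001],"spin": 0.3},{"xyz": [0,0,0.001],"spin": 0.3},{"xyz": [0,0,0.001],"spin": 0.3},{"xyz": [0,0,0.001],"spin": 0.3},{"xyz": [0,0,0.001],"spin": 0.3},{"xyz": [0,0,0.0009],"spin": 0.3},{"xyz": [0,0,0.0009],"spin": 0.3},{"xyz": [0,0,0.0009],"spin": 0.3},{"xyz": [0,0,0.0009],"spin": 0.3}]'

```text
time: 28.05
tool_pos: [499.8, 4.8, 159.6]
tcp_rot: [3.141, -0.0, -2.717]
contact_force: [-3.6, 3.0, 5.1]
grip_width: 11.4
finger_force: 30.0
```

```bash
python3 -c "
from h import *
st()"
```

```text
t28.05 q6 -2.1397 turned 0.621 tau6 -0.112 M [0.65  0.853 0.232] F [-3.6  3.   5.1] pos [499.78   4.78 159.59]
```

Call:
jog_arm --targets '[{"xyz": [0,0,0.001],"spin": 0.3},{"xyz": [0,0,0.001],"spin": 0.3},{"xyz": [0,0,0.001],"spin": 0.3},{"xyz": [0,0,0.001],"spin": 0.3},{"xyz": [0,0,0.001],"spin": 0.3},{"xyz": [0,0,0.001],"spin": 0.3},{"xyz": [0,0,0.0009],"spin": 0.3},{"xyz": [0,0,0.0009],"spin": 0.3},{"xyz": [0,0,0.0009],"spin": 0.3},{"xyz": [0,0,0.0009],"spin": 0.3}]'

```text
time: 29.3
tool_pos: [499.8, 5.0, 158.8]
tcp_rot: [3.141, -0.001, -3.017]
contact_force: [-5.0, 3.3, 5.2]
grip_width: 11.7
finger_force: 30.0
```

```bash
python3 -c "
from h import *
st()"
```

```text
t29.30 q6 -1.8397 turned 0.921 tau6 -0.112 M [0.813 0.78  0.234] F [-5.   3.3  5.2] pos [499.75   5.   158.84]
```

Call:
jog_arm --targets '[{"xyz": [0,0,0.001],"spin": 0.3},{"xyz": [0,0,0.001],"spin": 0.3},{"xyz": [0,0,0.001],"spin": 0.3},{"xyz": [0,0,0.001],"spin": 0.3},{"xyz": [0,0,0.001],"spin": 0.3},{"xyz": [0,0,0.001],"spin": 0.3},{"xyz": [0,0,0.0009],"spin": 0.3},{"xyz": [0,0,0.0009],"spin": 0.3},{"xyz": [0,0,0.0009],"spin": 0.3},{"xyz": [0,0,0.0009],"spin": 0.3}]'

```text
time: 30.55
tool_pos: [499.8, 5.2, 158.1]
tcp_rot: [3.14, -0.001, 2.966]
contact_force: [-4.3, 3.7, 5.8]
grip_width: 12.3
finger_force: 30.0
```

```bash
python3 -c "
from h import *
st()"
```

```text
t30.55 q6 -1.5397 turned 1.221 tau6 -0.113 M [0.917 0.758 0.172] F [-4.3  3.7  5.8] pos [499.76   5.23 158.06]
```

Call:
jog_arm --targets '[{"xyz": [0,0,0.001],"spin": 0.3},{"xyz": [0,0,0.001],"spin": 0.3},{"xyz": [0,0,0.001],"spin": 0.3},{"xyz": [0,0,0.001],"spin": 0.3},{"xyz": [0,0,0.001],"spin": 0.3},{"xyz": [0,0,0.001],"spin": 0.3},{"xyz": [0,0,0.0009],"spin": 0.3},{"xyz": [0,0,0.0009],"spin": 0.3},{"xyz": [0,0,0.0009],"spin": 0.3},{"xyz": [0,0,0.0009],"spin": 0.3}]'

```text
time: 31.8
tool_pos: [499.8, 5.4, 157.3]
tcp_rot: [3.14, -0.001, 2.666]
contact_force: [-4.6, 5.7, 4.9]
grip_width: 11.9
finger_force: 30.0
```

```bash
python3 -c "
from h import *
st()"
```

```text
t31.80 q6 -1.2397 turned 1.521 tau6 -0.113 M [1.105 0.675 0.246] F [-4.6  5.7  4.9] pos [499.84   5.42 157.31]
```

Call:
jog_arm --targets '[{"xyz": [0,0,0.001],"spin": 0.3},{"xyz": [0,0,0.001],"spin": 0.3},{"xyz": [0,0,0.001],"spin": 0.3},{"xyz": [0,0,0.001],"spin": 0.3},{"xyz": [0,0,0.001],"spin": 0.3},{"xyz": [0,0,0.001],"spin": 0.3},{"xyz": [0,0,0.0009],"spin": 0.3},{"xyz": [0,0,0.0009],"spin": 0.3},{"xyz": [0,0,0.0009],"spin": 0.3},{"xyz": [0,0,0.0009],"spin": 0.3}]'

```text
time: 33.05
tool_pos: [500.0, 5.6, 156.7]
tcp_rot: [3.14, -0.001, 2.366]
contact_force: [-3.9, 6.6, 4.3]
grip_width: 11.7
finger_force: 30.0
```

```bash
python3 -c "
from h import *
st()"
```

```text
t33.05 q6 -0.9399 turned 1.821 tau6 -0.029 M [1.218 0.678 0.303] F [-3.9  6.6  4.3] pos [500.01   5.59 156.69]
```

Call:
jog_arm --targets '[{"xyz": [0,0,0.001],"spin": 0.3},{"xyz": [0,0,0.001],"spin": 0.3},{"xyz": [0,0,0.001],"spin": 0.3},{"xyz": [0,0,0.001],"spin": 0.3},{"xyz": [0,0,0.001],"spin": 0.3},{"xyz": [0,0,0.001],"spin": 0.3},{"xyz": [0,0,0.0009],"spin": 0.3},{"xyz": [0,0,0.0009],"spin": 0.3},{"xyz": [0,0,0.0009],"spin": 0.3},{"xyz": [0,0,0.0009],"spin": 0.3}]'

```text
time: 34.3
tool_pos: [500.2, 5.7, 156.0]
tcp_rot: [3.14, -0.002, 2.066]
contact_force: [-3.9, 7.0, 6.1]
grip_width: 11.9
finger_force: 30.0
```

```bash
python3 -c "
from h import *
st()"
```

```text
t34.30 q6 -0.6399 turned 2.121 tau6 -0.014 M [1.237 0.538 0.31 ] F [-3.9  7.   6.1] pos [500.19   5.7  155.98]
```

tau6 stepped up by 0.084 between 1.52 and 1.82 rad, then rose by 0.015 over the next 0.3 rad, which matches the 0.05 N m/rad slope. Touch was therefore at about 1.65 rad, so I'll stop at about 3.2 rad.

Call:
jog_arm --targets '[{"xyz": [0,0,0.001],"spin": 0.3},{"xyz": [0,0,0.001],"spin": 0.3},{"xyz": [0,0,0.001],"spin": 0.3},{"xyz": [0,0,0.001],"spin": 0.3},{"xyz": [0,0,0.001],"spin": 0.3},{"xyz": [0,0,0.001],"spin": 0.3},{"xyz": [0,0,0.0009],"spin": 0.3},{"xyz": [0,0,0.0009],"spin": 0.3},{"xyz": [0,0,0.0009],"spin": 0.3},{"xyz": [0,0,0.0009],"spin": 0.3}]'

```text
time: 35.55
tool_pos: [500.4, 5.8, 155.2]
tcp_rot: [3.14, -0.002, 1.766]
contact_force: [-3.2, 7.5, 5.6]
grip_width: 11.8
finger_force: 30.0
```

```bash
python3 -c "
from h import *
st()"
```

```text
t35.55 q6 -0.3399 turned 2.421 tau6 -0.000 M [1.268 0.475 0.294] F [-3.2  7.5  5.6] pos [500.39   5.76 155.21]
```

Call:
jog_arm --targets '[{"xyz": [0,0,0.001],"spin": 0.3},{"xyz": [0,0,0.001],"spin": 0.3},{"xyz": [0,0,0.001],"spin": 0.3},{"xyz": [0,0,0.001],"spin": 0.3},{"xyz": [0,0,0.001],"spin": 0.3},{"xyz": [0,0,0.001],"spin": 0.3},{"xyz": [0,0,0.0009],"spin": 0.3},{"xyz": [0,0,0.0009],"spin": 0.3},{"xyz": [0,0,0.0009],"spin": 0.3},{"xyz": [0,0,0.0009],"spin": 0.3}]'

```text
time: 36.8
tool_pos: [500.6, 5.8, 154.5]
tcp_rot: [3.14, -0.002, 1.466]
contact_force: [-1.4, 7.2, 5.6]
grip_width: 11.5
finger_force: 30.1
```

```bash
python3 -c "
from h import *
st()"
```

```text
t36.80 q6 -0.0399 turned 2.721 tau6 0.015 M [1.279 0.38  0.314] F [-1.4  7.2  5.6] pos [500.61   5.79 154.49]
```

Call:
jog_arm --targets '[{"xyz": [0,0,0.0015],"spin": 0.46},{"xyz": [0,0,0.0015],"spin": 0.46},{"xyz": [0,0,0.0015],"spin": 0.46},{"xyz": [0,0,0.0015],"spin": 0.46},{"xyz": [0,0,0.0015],"spin": 0.46},{"xyz": [0,0,0.0015],"spin": 0.46},{"xyz": [0,0,0.0015],"spin": 0.46},{"xyz": [0,0,0.0015],"spin": 0.46},{"xyz": [0,0,0.0015],"spin": 0.46},{"xyz": [0,0,0.0015],"spin": 0.46}]'

```text
time: 38.05
tool_pos: [500.9, 5.7, 153.3]
tcp_rot: [3.141, -0.003, 1.006]
contact_force: [-0.7, 6.6, 5.1]
grip_width: 12.0
finger_force: 30.1
```

Call:
jog_arm --targets '[{"xyz": [0,0,0],"spin": 0},{"xyz": [0,0,0],"spin": 0},{"xyz": [0,0,0],"spin": 0},{"xyz": [0,0,0],"spin": 0},{"xyz": [0,0,0],"spin": 0},{"xyz": [0,0,0],"spin": 0},{"xyz": [0,0,0],"spin": 0},{"xyz": [0,0,0],"spin": 0},{"xyz": [0,0,0],"spin": 0},{"xyz": [0,0,0],"spin": 0}]'

```text
time: 39.3
tool_pos: [500.9, 5.7, 153.4]
tcp_rot: [3.141, -0.003, 1.007]
contact_force: [-0.8, 7.7, 4.2]
grip_width: 11.8
finger_force: 30.0
```

```bash
python3 -c "
from h import *
st()"
```

```text
t39.30 q6 0.4193 turned 3.180 tau6 0.181 M [1.255 0.308 0.192] F [-0.8  7.7  4.2] pos [500.95   5.66 153.36]
```

Call:
jog_arm --targets '[{"xyz": [0,0,0],"spin": 0},{"xyz": [0,0,0],"spin": 0},{"xyz": [0,0,0],"spin": 0},{"xyz": [0,0,0],"spin": 0},{"xyz": [0,0,0],"spin": 0},{"xyz": [0,0,-0.2],"spin": 0},{"xyz": [0,0,-0.5],"spin": 0},{"xyz": [0,0,-0.5],"spin": 0},{"xyz": [0,0,-0.3],"spin": 0},{"xyz": [0,0,0],"spin": 0}]' --gripper 50

```text
time: 40.55
tool_pos: [501.0, 4.3, 274.6]
tcp_rot: [3.138, -0.002, 1.008]
contact_force: [-1.1, -0.8, -0.7]
grip_width: 46.1
finger_force: 0.0
```

Call:
jog_arm --targets '[{"xyz": [-0.4,0,0],"spin": 0},{"xyz": [-0.4,0,0],"spin": 0},{"xyz": [0,0,0],"spin": 0},{"xyz": [0,0,0],"spin": 0},{"xyz": [0,0,0],"spin": 0},{"xyz": [0,0,0],"spin": 0},{"xyz": [0,0,0],"spin": 0},{"xyz": [0,0,0],"spin": 0},{"xyz": [0,0,0],"spin": 0},{"xyz": [0,0,0],"spin": 0}]'

```text
time: 41.8
tool_pos: [466.0, -49.7, 273.0]
tcp_rot: [3.141, -0.0, 1.008]
contact_force: [0.3, -0.8, 0.0]
grip_width: 46.1
finger_force: 0.0
```

```bash
python3 - <<'E'
from h import *
st()
a=bot.capture('wrist');b=bot.capture('side')
cv2.imwrite('pics/f.png',cv2.hconcat([cv2.resize(a[0:400,120:520],(500,500)),cv2.resize(b[205:330,282:357],(300,500),interpolation=3)]))
E
```

```text
t41.80 q6 0.2931 turned 3.180 tau6 0.000 M [-0.009  0.078 -0.011] F [ 0.3 -0.8  0. ] pos [465.99 -49.65 272.97]
```

View pics/f.png

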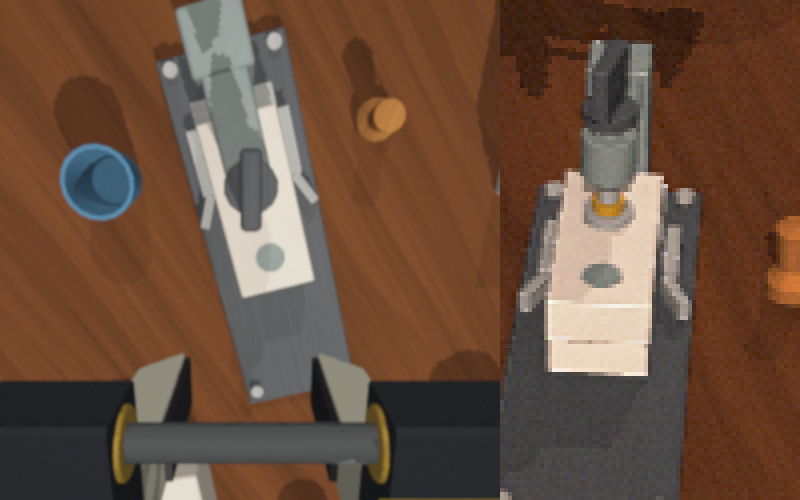

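The mould is home against the stop, the foot is down on it at (608,212), the wing sits at (250,190), and the cup and stamp haven't moved. I'm handing the job in.

```bash
python3 -c "
from plant import bot
print(bot.close_job())"
```

```text
the job is handed in; nothing more can be done
None
```

The job is handed in at about 42 s: the mould is home against the stop and clamped about a quarter turn (1.55 rad) past touch, with touch estimated at 1.63 rad from the torque step; the arm is clear and the cup and stamp beside the clamp look undisturbed.

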